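Set the indexing table to the marked angle

ROBOT

A 7-joint arm with a two-finger parallel gripper is mounted at the origin on the work surface. World frame = base frame: x ahead of the robot, y to its left, z up, the work surface at z = 0. Lengths are in m, angles in rad, forces in N, time in s.
With the tool pointing down it reaches from about 0.425 to 0.925 m from the base axis. Payload 6.8 kg.
Tool frame: the origin (TCP) lies on the centre line of the jaws, within the pads' length; the fingertips stand 19 mm ahead of it and the grasp point (between the pads) is the TCP; z points along the fingers, y is the line along which they close (so a half turn about z gives the same grasp; the last joint's range is limited). The gripper opens to 85 mm and grips with 20 to 120 N. Pads are 22 mm wide; open, the fingers measure 114 mm over their backs; the gripper's body (76 mm by 85 mm) begins 54 mm behind the grasp point. The pads swing forward as they close: fully open they stand 13 mm farther back than shut.
Start: joints at [1.194, 0.477, 0.022, 1.555, -0.011, 1.109, -0.083], TCP at [0.179, -0.651, 0.25] pointing down, gripper open.
Joint ranges: [-2.96, 2.96], [-0.34, 2.1], [-1.41, 1.46], [0.24, 2.44], [-1.37, 4.51], [0.17, 1.92], [-2.96, 2.96]. Speed limits (rad/s): [2.39, 2.39, 3.14, 3.14, 3.14, 3.14, 3.14].

INTERFACE

Orientations are given as a rotation vector (axis times angle).
In Python, from bench import r gives the robot as it stands. The module is installed in compiled form; this text tells all that it offers.
- The arm moves only by the tool arm_command, never from a script. Its argument "rows" is a list of rows, each an object of numbers: "fingers": the opening, from -1 (shut) to 1 (fully open); "x", "y", "z": the shift along the tool's x, y, z in m; "ax", "ay", "az": the turn, a rotation vector about the tool's x, y, z in degrees. In form: [{"fingers": .., "x": .., "y": .., "z": .., "ax": .., "ay": .., "az": ..}, ...]. A call has 1 to 10 rows; each row shifts and turns the commanded pose from where the row before left it, along the tool's axes as they then stand; what a row does not reach is not made up. A row lasts 1/12 s, in which the tool goes at most 41.7 mm and 7.16 degrees, less where a joint would pass 70% of its speed; a pose out of reach is approached as far as the arm can. A call is refused whole if a number of a shift passes 0.0417 or a number of a turn 7.16, either way. A call with a gripper value outside its range is refused whole. The fingers move at their own pace and stop on an object; "grip_force" is the grip in N (left out, the last holds). Time passes only in rows, so rows that do not move let the fingers close. It gives the time, the measured TCP pose, the force, the opening and the grip force at its end, in the units of the state.
- r.get_obs(): the state, without advancing time (a new reading comes with each control period).
- r.grab_frame(name): name is "scene" or "top" or "wrist"; returns a dict with "frame" (384x512x3 uint8, red, green, blue), "depth" (384x512 float32, m along the optical axis (not along the pixel's ray), 0 where there is no reading), "K" (3x3 intrinsics, pixels), "world_from_camera" (4x4, takes a point from camera to world coordinates). Camera axes: x right, y down, z forward; pixel columns grow to the right and rows downward; lengths in m; the calibration is good to about 2 mm. A picture is of the moment at which its call begins.
- r.hand_in(): hands the job in; it is judged then, once.
The state is a dict: "clock": time; "joints": joint angles; "qvel": joint speeds; "tau": joint torques, N m; "tcp_pos": TCP position; "orientation": TCP orientation; "contact_force": force on the tool from outside, world axes, zero at the start; "moment": the same for the moment, N m; "grip_width": finger opening in m; "gripper_force": force on a finger pad.
Only numpy, scipy, OpenCV 4.12 (cv2) and the standard library are available. Lean on these libraries where they do the work, as an engineer would, in place of code of your own. Each camera call takes 0.05 s, during which the arm holds its last target. There are 200 camera calls.

TASK

Set the rotary indexing table on the bench to the angle for the next tube: with the fingertips, push the yellow tab on the dark dial round, whichever way you like, until the red index line on the dial lines up with the green line on the scale around it. Only push the tab from one side at a time, do not pinch it, and leave the red bin, the white plug and the blue can where they stand. Finish clear of everything.

Things in the scene. Friction and masses are not known exactly. Their poses are not given: they have to be found in the camera images.
- base: round light-metal base of the indexing table, fixed to the bench, 230 mm across (244 mm at its foot), 55 mm high; origin on the dial's axis at bench height. Black scale lines every 10 degrees on its top rim; one line, along the base's own +x, is green, wider (6 mm) and longer (25 mm, from 89 to 114 mm from the axis)
- dial (a joint): angle of the dark steel dial about the vertical axis, rad, counter-clockwise from above positive; it is 0 (or a full turn, 6.283) when the red line meets the green one. The dial is 176 mm across, its top lies 58 mm above the bench, with a bright hub in its middle (40 mm across, 12 mm higher). It turns both ways with no stop within the first full turn either way; about 4 to 5 N pushed sideways at the tab moves it, and it stays where it is left
- index_tip (a point): outer end of the red index line on the dial's top (6 mm wide, 17 mm long), at the dial's rim, 88 mm from the axis; it lies on the same radius as the yellow tab
- target_tip (a point): inner end of the green line, at the dial's rim, 88 mm from the axis, 56 mm above the bench
- tab_center (a point): centre of the top of the yellow upright tab on the dial, 50 mm from the axis, 88 mm above the bench; the tab is a plate 36 mm long along the radius (32 to 68 mm from the axis), 14 mm thick across it and stands 30 mm above the dial's top. Its two halves are dial_c2 (counter-clockwise side) and dial_c3 (clockwise side); pressing on both flat sides at once counts as pinching
- red_bin: loose open red plastic bin, 100 x 80 mm, 45 mm high, to be left alone; origin at the centre of its underside
- tube_plug: loose white plastic tube plug, 52 mm across, 45 mm high, to be left alone; origin at the centre of its underside
- oil_can: loose blue can, 52 mm across, 85 mm high, to be left alone; origin at the centre of its underside

How it is judged:
By the outcome, as a careful person would: the job done as asked, in the order asked, and still so for the second after the job is handed in, with the robot touching nothing.
It also fails if it takes over 72 s, if anything falls off the work surface, if the arm or the gripper's body presses on something with over 40 N, if the wrist force passes 120 N, or if a joint passes its speed limit or range.

## Working session

There is one attempt and no reset: what is moved stays moved. The work goes in short steps, Python scripts to look and compute and a tool call to move; the robot and the scene stay as the last step left them, time stands still between calls to the robot, and variables do not carry over. Pictures are saved under pics/ and viewed, at most 10 in all, crops included, and the job is handed in when it is done.

Besides the shell and the picture viewer there is one more tool, called after ">>>" as a command line: name --argument value ..., lists and objects as JSON in quotes. arm_command: Moves the arm, as the interface text tells. Its arguments: {"type":"object","properties":{"rows":{"type":"array"},"grip_force":{"type":"number"}},"required":["rows"]}

```bash
mkdir -p pics; cat > h.py <<'E'
import numpy as np,cv2
from bench import r
def grab(n):
    f=r.grab_frame(n); return f
def ray(f,u,v,z):
    K=f["K"];T=f["world_from_camera"]
    d=T[:3,:3]@np.linalg.inv(K)@np.array([u,v,1.]);o=T[:3,3]
    return o+d*(z-o[2])/d[2]
E
python3 - <<'E'
from h import *
a=grab("top");b=grab("scene")
np.savez("f.npz",**{k:a[k] for k in a})
cv2.imwrite("pics/a.png",a["frame"][:,:,::-1]);cv2.imwrite("pics/b.png",b["frame"][:,:,::-1])
print(a["world_from_camera"]);print(r.get_obs())
E
```

```text
[[-0.02667358 -0.99508134  0.09540253  0.41397376]
 [-0.99963944  0.02625727 -0.00561669  0.00710729]
 [ 0.00308405 -0.09551795 -0.99542293  1.04543217]
 [ 0.          0.          0.          1.        ]]
{'clock': 0.1, 'joints': array([ 1.19389221,  0.4777179 ,  0.02233693,  1.55634991, -0.01149945,
        1.10928795, -0.08308864]), 'qvel': array([ 0.00066879, -0.00192362,  0.00098651, -0.00263013,  0.00098719,
        0.00065998, -0.00165906]), 'tau': array([ 3.93579860e-03, -5.97759533e+01,  1.61302596e+00, -2.81954813e+01,
        1.27471058e-02,  4.94464359e-03, -2.48090691e-05]), 'tcp_pos': array([ 0.17912813, -0.65028041,  0.24942361]), 'orientation': array([-3.11166674e+00, -4.20809145e-01,  5.24542435e-04]), 'contact_force': array([-0.40547913, -0.38778138,  0.24393755]), 'moment': array([ 0.04550043, -0.04512263,  0.00014687]), 'gripper_force': 0.0, 'grip_width': 0.08541281922651084}
```

View pics/a.png

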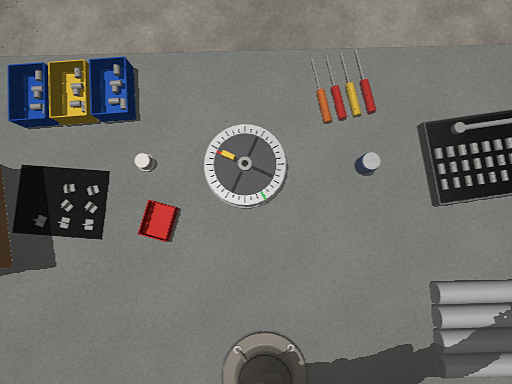

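View pics/b.png

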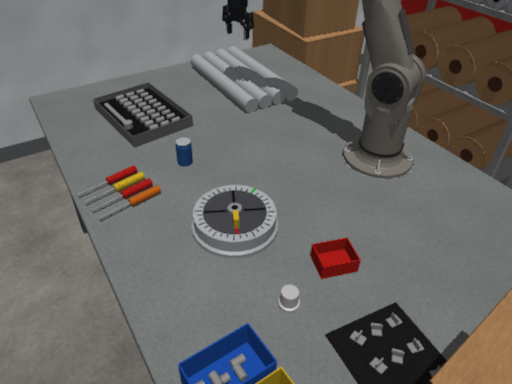

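The top view shows the dial hub at about (245,163), the yellow tab at (228,155) with the red line just beyond it, and the green line at (264,196). The can is at (370,161), the plug at (145,161) and the bin at (158,220).

```bash
python3 - <<'E'
from h import *
f=dict(np.load("f.npz"));im=f["frame"]
h=cv2.cvtColor(im,cv2.COLOR_RGB2HSV)
roi=np.zeros(im.shape[:2],np.uint8);cv2.circle(roi,(245,165),46,255,-1)
def c(lo,hi):
    m=cv2.inRange(h,lo,hi)&roi; v,u=np.nonzero(m);return u.mean(),v.mean(),len(u)
g=c((45,80,60),(80,255,255));y=c((20,120,80),(34,255,255));rd=c((0,120,60),(8,255,255))
gray=cv2.inRange(h,(0,0,150),(180,60,255))&roi
n,l,s,_=cv2.connectedComponentsWithStats(gray);k=max(range(1,n),key=lambda i:s[i,2]*s[i,3])
v,u=np.nonzero(l==k);pts=np.array([ray(f,a,b,.056)[:2] for a,b in zip(u,v)]).astype(np.float32)
(cx,cy),R=cv2.minEnclosingCircle(pts);print("rim",cx,cy,R)
hub=cv2.inRange(h[155:171,237:253],(0,0,110),(180,80,255));vv,uu=np.nonzero(hub);H=ray(f,uu.mean()+237,vv.mean()+155,.07);print("hub",H)
for nme,p,z in(("g",g,.056),("y",y,.08),("r",rd,.058)):
    P=ray(f,p[0],p[1],z);d=P[:2]-H[:2];d2=P[:2]-[cx,cy];print(nme,p,P,np.hypot(*d),np.degrees(np.arctan2(d[1],d[0])),np.hypot(*d2),np.degrees(np.arctan2(d2[1],d2[0])))
print("can",ray(f,371,161,.085),"plug",ray(f,145,161,.045),"bin",ray(f,158,221,.03))
import scipy.spatial.transform as t
print(t.Rotation.from_rotvec(r.get_obs()["orientation"]).as_matrix())
E
```

```text
rim 0.5842939019203186 0.040108829736709595 0.11883586645126343
hub [0.58821018 0.03950595 0.07      ]
g (np.float64(262.8888888888889), np.float64(194.72222222222223), 18) [ 0.49944131 -0.00927463  0.056     ] 0.10128897729208869 -151.21017224711835 0.09817682470177391 -149.80097312556708
y (np.float64(227.675), np.float64(154.475), 80) [0.61066088 0.08459138 0.08      ] 0.05036596432857321 63.528570867306065 0.051709910841946025 59.3427085025623
r (np.float64(218.375), np.float64(151.875), 8) [0.6232262 0.1123075 0.058    ] 0.08078482498733967 64.31341805506607 0.08202665332446359 61.66474646462665
can [ 0.58141204 -0.30606179  0.085     ] plug [0.60512967 0.32196626 0.045     ] bin [0.43487389 0.28927882 0.03      ]
[[ 9.64079397e-01  2.65613663e-01 -5.45587003e-04]
 [ 2.65614198e-01 -9.64078172e-01  1.54131813e-03]
 [-1.16593367e-04 -1.63086871e-03 -9.99998663e-01]]
```

>>> arm_command --rows '[{"fingers":-1,"x":0.0306,"y":-0.0268},{"fingers":-1,"x":0.0306,"y":-0.0268},{"fingers":-1,"x":0.0306,"y":-0.0268},{"fingers":-1,"x":0.0306,"y":-0.0268},{"fingers":-1,"x":0.0306,"y":-0.0268},{"fingers":-1,"x":0.0306,"y":-0.0268},{"fingers":-1,"x":0.0306,"y":-0.0268},{"fingers":-1,"x":0.0306,"y":-0.0268},{"fingers":-1,"x":0.0306,"y":-0.0268},{"fingers":-1,"x":0.0306,"y":-0.0268}]'

```text
validation failed for argument at $.ro...
```

>>> arm_command --rows '[{"fingers":-1,"x":0.0306,"y":-0.0268},{"fingers":-1,"x":0.0306,"y":-0.0268},{"fingers":-1,"x":0.0306,"y":-0.0268},{"fingers":-1,"x":0.0306,"y":-0.0268},{"fingers":-1,"x":0.0306,"y":-0.0268},{"fingers":-1,"x":0.0306,"y":-0.0268},{"fingers":-1,"x":0.0306,"y":-0.0268},{"fingers":-1,"x":0.0306,"y":-0.0268},{"fingers":-1,"x":0.0306,"y":-0.0268},{"fingers":-1,"x":0.0306,"y":-0.0268}]'

```text
validation failed for argument at $.ro...
```

>>> arm_command --rows '[{"fingers":-1,"x":0.0306,"y":-0.0268},{"fingers":-1,"az":-6},{"fingers":-1,"az":-6},{"fingers":-1,"az":-6},{"fingers":-1,"az":-6},{"fingers":-1,"az":-6},{"fingers":-1,"az":-6},{"fingers":-1,"az":-6},{"fingers":-1,"az":-5},{"fingers":-1}]'

```text
validation failed for argument at $.ro...
```

```bash
cat >> h.py <<'E'
from scipy.spatial.transform import Rotation as Ro
def st():
    o=r.get_obs();M=Ro.from_rotvec(o["orientation"]).as_matrix()
    print(o["clock"],o["tcp_pos"].round(4),"yaw",np.degrees(np.arctan2(M[1,0],M[0,0])).round(2),"z",M[:,2].round(3),"F",o["contact_force"].round(1),o["joints"].round(2),round(o["grip_width"],4));return o,M
E
python3 - <<'E'
from h import *
st()
f=grab("wrist");cv2.imwrite("pics/w.png",f["frame"][:,:,::-1]);np.savez("w.npz",**f)
E
```

```text
0.1 [ 0.1791 -0.6503  0.2494] yaw 15.4 z [-0.001  0.002 -1.   ] F [-0.4 -0.4  0.2] [ 1.19  0.48  0.02  1.56 -0.01  1.11 -0.08] 0.0854
```

View pics/w.png

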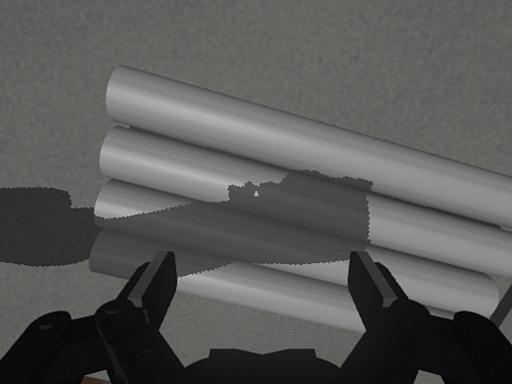

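The wrist view shows only the pipes on the bench at the start pose. The moves were refused, so the arm hasn't moved; the rows probably need all seven fields.

>>> arm_command --rows '[{"fingers":-1,"x":0.0306,"y":-0.0268,"z":0,"ax":0,"ay":0,"az":0},{"fingers":-1,"x":0.0306,"y":-0.0268,"z":0,"ax":0,"ay":0,"az":0},{"fingers":-1,"x":0.0306,"y":-0.0268,"z":0,"ax":0,"ay":0,"az":0},{"fingers":-1,"x":0.0306,"y":-0.0268,"z":0,"ax":0,"ay":0,"az":0},{"fingers":-1,"x":0.0306,"y":-0.0268,"z":0,"ax":0,"ay":0,"az":0},{"fingers":-1,"x":0.0306,"y":-0.0268,"z":0,"ax":0,"ay":0,"az":0},{"fingers":-1,"x":0.0306,"y":-0.0268,"z":0,"ax":0,"ay":0,"az":0},{"fingers":-1,"x":0.0306,"y":-0.0268,"z":0,"ax":0,"ay":0,"az":0},{"fingers":-1,"x":0.0306,"y":-0.0268,"z":0,"ax":0,"ay":0,"az":0},{"fingers":-1,"x":0.0306,"y":-0.0268,"z":0,"ax":0,"ay":0,"az":0}]'

```text
clock: 0.98
tcp_pos: [0.4037, -0.3093, 0.2503]
orientation: [3.113, 0.421, -0.0]
contact_force: [-0.5, 0.2, -0.5]
grip_width: 0.0001
gripper_force: 0.0
```

>>> arm_command --rows '[{"fingers":-1,"x":0.0306,"y":-0.0268,"z":0,"ax":0,"ay":0,"az":0},{"fingers":-1,"x":0.0306,"y":-0.0268,"z":0,"ax":0,"ay":0,"az":0},{"fingers":-1,"x":0.0306,"y":-0.0268,"z":0,"ax":0,"ay":0,"az":0},{"fingers":-1,"x":0.0306,"y":-0.0268,"z":0,"ax":0,"ay":0,"az":0},{"fingers":-1,"x":0.0306,"y":-0.0268,"z":0,"ax":0,"ay":0,"az":0},{"fingers":-1,"x":0.0306,"y":-0.0268,"z":0,"ax":0,"ay":0,"az":0},{"fingers":-1,"x":0.0306,"y":-0.0268,"z":0,"ax":0,"ay":0,"az":0},{"fingers":-1,"x":0.0306,"y":-0.0268,"z":0,"ax":0,"ay":0,"az":0},{"fingers":-1,"x":0.0306,"y":-0.0268,"z":0,"ax":0,"ay":0,"az":0},{"fingers":-1,"x":0.0306,"y":-0.0268,"z":0,"ax":0,"ay":0,"az":0}]'

```text
clock: 1.82
tcp_pos: [0.6276, 0.0301, 0.2501]
orientation: [3.113, 0.42, -0.001]
contact_force: [1.7, -0.6, 0.0]
grip_width: -0.0
gripper_force: 0.0
```

>>> arm_command --rows '[{"fingers":-1,"x":0.0306,"y":-0.0268,"z":0,"ax":0,"ay":0,"az":0},{"fingers":-1,"x":0,"y":0,"z":0,"ax":0,"ay":0,"az":-6},{"fingers":-1,"x":0,"y":0,"z":0,"ax":0,"ay":0,"az":-6},{"fingers":-1,"x":0,"y":0,"z":0,"ax":0,"ay":0,"az":-6},{"fingers":-1,"x":0,"y":0,"z":0,"ax":0,"ay":0,"az":-6},{"fingers":-1,"x":0,"y":0,"z":0,"ax":0,"ay":0,"az":-6},{"fingers":-1,"x":0,"y":0,"z":0,"ax":0,"ay":0,"az":-6},{"fingers":-1,"x":0,"y":0,"z":0,"ax":0,"ay":0,"az":-6},{"fingers":-1,"x":0,"y":0,"z":0,"ax":0,"ay":0,"az":-5},{"fingers":-1,"x":0,"y":0,"z":0,"ax":0,"ay":0,"az":0}]'

```text
clock: 2.65
tcp_pos: [0.6492, 0.0622, 0.2498]
orientation: [-2.685, -1.631, 0.001]
contact_force: [0.0, 0.2, -0.1]
grip_width: -0.0001
gripper_force: 0.0
```

```bash
python3 - <<'E'
from h import *
st()
f=grab("wrist");cv2.imwrite("pics/w2.png",f["frame"][:,:,::-1]);np.savez("w.npz",**f);print(f["world_from_camera"])
E
```

```text
2.65 [0.6492 0.0622 0.2498] yaw 62.56 z [-0.001  0.    -1.   ] F [ 0.   0.2 -0.1] [ 0.17  0.49 -0.51  1.59  0.26  1.13 -0.88] -0.0001
[[ 8.87938777e-01 -4.35771546e-01 -1.47200162e-01  6.85989377e-01]
 [-4.59961656e-01 -8.41283770e-01 -2.84036781e-01  1.34935503e-01]
 [-6.19601417e-05  3.19913703e-01 -9.47446684e-01  3.73637591e-01]
 [ 0.00000000e+00  0.00000000e+00  0.00000000e+00  1.00000000e+00]]
```

View pics/w2.png

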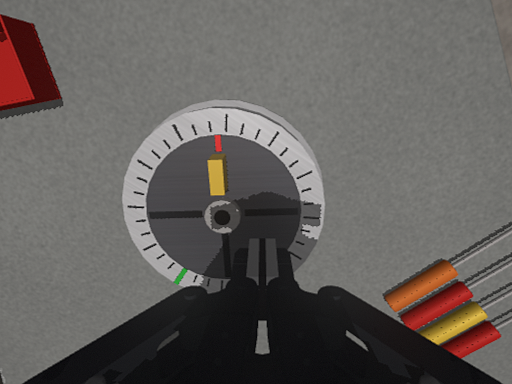

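The wrist view, taken along the tab's radius, shows the hub at (222,216), the tab at (217,176), the red line at (218,143) and the green line at (181,276). Pushing at this yaw would run joint 7 out of range, so I'll turn the tool 90° clockwise before pushing.

```bash
cat >> h.py <<'E'
def meas(f,big=True):
    im=f["frame"];h=cv2.cvtColor(im,cv2.COLOR_RGB2HSV)
    def comp(m,near=None,mx=.13):
        v,u=np.nonzero(m);P=np.array([ray(f,a,b,z)[:2] for a,b in zip(u,v)])
        return P[np.hypot(*(P-C0).T)<mx]
    C0=np.array([.586,.04]);out={}
    for n,lo,hi,z in(("red",(0,120,60),(8,255,255),.058),("green",(45,80,60),(80,255,255),.056),("yellow",(18,120,130),(34,255,255),.088)):
        P=comp(cv2.inRange(h,lo,hi));
        if len(P): out[n]=P.mean(0);print(n,len(P),P.mean(0).round(4),P.min(0).round(4),P.max(0).round(4))
    return out
E
python3 - <<'E'
from h import *
f=dict(np.load("w.npz"));o=meas(f)
g=cv2.cvtColor(f["frame"],cv2.COLOR_RGB2GRAY)
H=cv2.HoughCircles(cv2.GaussianBlur(g,(3,3),0)[190:245,195:250],cv2.HOUGH_GRADIENT,1.5,60,param1=80,param2=12,minRadius=13,maxRadius=22)
u,v,R=H[0,0];C=ray(f,u+195,v+190,.07);print(u+195,v+190,R,C)
for n,p in o.items():
    for c in (C[:2],np.array([.586,.04])):
        d=p-c;print(n,np.hypot(*d).round(4),np.degrees(np.arctan2(d[1],d[0])).round(1))
E
```

```text
red 106 [0.6211 0.1105] [0.6153 0.1021] [0.6274 0.119 ]
green 87 [ 0.4982 -0.0095] [ 0.4865 -0.0179] [ 0.5106 -0.0019]
yellow 523 [0.6088 0.0847] [0.5948 0.0656] [0.6224 0.1029]
221.25 216.25 16.15 [0.58686668 0.04031927 0.07      ]
red 0.0781 64.0
red 0.0787 63.5
green 0.1017 -150.7
green 0.1008 -150.6
yellow 0.0495 63.7
yellow 0.0502 63.0
```

>>> arm_command --rows '[{"fingers":-1,"x":0,"y":0,"z":0,"ax":0,"ay":0,"az":7},{"fingers":-1,"x":0,"y":0,"z":0,"ax":0,"ay":0,"az":7},{"fingers":-1,"x":0,"y":0,"z":0,"ax":0,"ay":0,"az":7},{"fingers":-1,"x":0,"y":0,"z":0,"ax":0,"ay":0,"az":7},{"fingers":-1,"x":0,"y":0,"z":0,"ax":0,"ay":0,"az":7},{"fingers":-1,"x":0,"y":0,"z":0,"ax":0,"ay":0,"az":7},{"fingers":-1,"x":0,"y":0,"z":0,"ax":0,"ay":0,"az":7},{"fingers":-1,"x":0,"y":0,"z":0,"ax":0,"ay":0,"az":7},{"fingers":-1,"x":0,"y":0,"z":0,"ax":0,"ay":0,"az":7},{"fingers":-1,"x":0,"y":0,"z":0,"ax":0,"ay":0,"az":7}]'

```text
clock: 3.53
tcp_pos: [0.6492, 0.0625, 0.2502]
orientation: [3.134, -0.223, -0.0]
contact_force: [-0.4, -1.0, -0.4]
grip_width: 0.0001
gripper_force: 0.0
```

>>> arm_command --rows '[{"fingers":-1,"x":0,"y":0,"z":0,"ax":0,"ay":0,"az":6.5},{"fingers":-1,"x":0,"y":0,"z":0,"ax":0,"ay":0,"az":6.5},{"fingers":-1,"x":0,"y":0,"z":0,"ax":0,"ay":0,"az":5.8},{"fingers":-1,"x":0,"y":0,"z":0.039,"ax":0,"ay":0,"az":0},{"fingers":-1,"x":0,"y":0,"z":0.039,"ax":0,"ay":0,"az":0},{"fingers":-1,"x":0,"y":0,"z":0.039,"ax":0,"ay":0,"az":0},{"fingers":-1,"x":0,"y":0,"z":0.02,"ax":0,"ay":0,"az":0},{"fingers":-1,"x":0,"y":0,"z":0.01,"ax":0,"ay":0,"az":0},{"fingers":-1,"x":0,"y":0,"z":0.01,"ax":0,"ay":0,"az":0},{"fingers":-1,"x":0,"y":0,"z":0,"ax":0,"ay":0,"az":0}]'

```text
clock: 4.37
tcp_pos: [0.649, 0.0625, 0.0923]
orientation: [3.058, -0.719, -0.002]
contact_force: [0.0, -1.2, -0.5]
grip_width: 0.0002
gripper_force: 0.0
```

```bash
cat >> h.py <<'E'
C=np.array([.5867,.0402])
def pol():
    o,M=st();p=M.T@np.r_[o["tcp_pos"][:2]-C,0];print("tool-frame offset from axis (d,-R):",p[:2].round(4))
E
python3 - <<'E'
from h import *
pol()
f=grab("scene");cv2.imwrite("pics/s2.png",cv2.resize(f["frame"][140:290,150:350,::-1],None,fx=3,fy=3,interpolation=2))
E
```

```text
4.3667 [0.649  0.0625 0.0923] yaw -26.46 z [-0.001 -0.    -1.   ] F [ 0.  -1.2 -0.5] [-0.07  0.62 -0.17  1.72  0.14  0.81 -2.34] 0.0002
tool-frame offset from axis (d,-R): [ 0.0459 -0.0477]
```

View pics/s2.png

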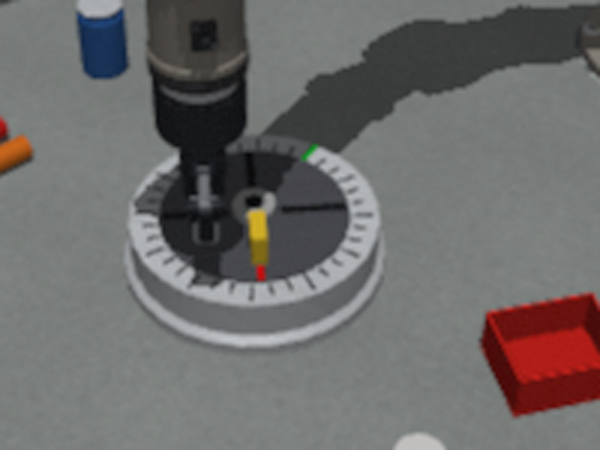

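The fingertips are down on the tab's clockwise side, with clear space to the tab at (258,235), and no contact yet. I'll lower a little more and close in.

>>> arm_command --rows '[{"fingers":-1,"x":0,"y":0,"z":0.003,"ax":0,"ay":0,"az":0},{"fingers":-1,"x":0,"y":0,"z":0.002,"ax":0,"ay":0,"az":0},{"fingers":-1,"x":-0.006,"y":-0.002,"z":0,"ax":0,"ay":0,"az":0},{"fingers":-1,"x":-0.006,"y":0,"z":0,"ax":0,"ay":0,"az":0},{"fingers":-1,"x":-0.006,"y":0,"z":0,"ax":0,"ay":0,"az":0},{"fingers":-1,"x":-0.004,"y":0,"z":0,"ax":0,"ay":0,"az":0},{"fingers":-1,"x":-0.002,"y":0,"z":0,"ax":0,"ay":0,"az":0},{"fingers":-1,"x":-0.002,"y":0,"z":0,"ax":0,"ay":0,"az":0},{"fingers":-1,"x":0,"y":0,"z":0,"ax":0,"ay":0,"az":0}]'

```text
clock: 5.17
tcp_pos: [0.6266, 0.0761, 0.0884]
orientation: [-3.059, 0.717, -0.0]
contact_force: [0.2, -0.5, -0.0]
grip_width: 0.0003
gripper_force: 0.0
```

```bash
python3 -c "
from h import *
pol()"
```

```text
5.1667 [0.6266 0.0761 0.0884] yaw -26.38 z [ 0.  0. -1.] F [ 0.2 -0.5 -0. ] [-0.09  0.6  -0.18  1.78  0.14  0.78 -2.37] 0.0003
tool-frame offset from axis (d,-R): [ 0.0198 -0.0499]
```

>>> arm_command --rows '[{"fingers":-1,"x":-0.00533,"y":-0.0018,"z":0,"ax":0,"ay":0,"az":-6},{"fingers":-1,"x":-0.00533,"y":-0.0018,"z":0,"ax":0,"ay":0,"az":-6},{"fingers":-1,"x":-0.00533,"y":-0.0018,"z":0,"ax":0,"ay":0,"az":-6},{"fingers":-1,"x":-0.00533,"y":-0.0018,"z":0,"ax":0,"ay":0,"az":-6},{"fingers":-1,"x":-0.00533,"y":-0.0018,"z":0,"ax":0,"ay":0,"az":-6},{"fingers":-1,"x":-0.00533,"y":-0.0018,"z":0,"ax":0,"ay":0,"az":-6},{"fingers":-1,"x":-0.00533,"y":-0.0018,"z":0,"ax":0,"ay":0,"az":-6},{"fingers":-1,"x":0,"y":0,"z":0,"ax":0,"ay":0,"az":0}]'

```text
clock: 5.83
tcp_pos: [0.5931, 0.0928, 0.0885]
orientation: [3.112, 0.431, 0.002]
contact_force: [0.6, -0.3, -0.7]
grip_width: 0.0002
gripper_force: 0.4
```

```bash
python3 - <<'E'
from h import *
pol()
f=grab("top");o=meas(f);d=o["yellow"]-C;print(np.degrees(np.arctan2(d[1],d[0]))) if "yellow" in o else 0
f=grab("wrist");o=meas(f)
for n in o: d=o[n]-C;print(n,np.hypot(*d),np.degrees(np.arctan2(d[1],d[0])))
E
```

```text
5.8333 [0.5931 0.0928 0.0885] yaw 15.78 z [ 0.001  0.    -1.   ] F [ 0.6 -0.3 -0.7] [ 0.02  0.58 -0.37  1.85  0.28  0.77 -1.8 ] 0.0002
tool-frame offset from axis (d,-R): [ 0.0205 -0.0489]Traceback (most recent call last):
  File "<stdin>", line 3, in <module>
  File "h.py", line 20, in meas
    P=comp(cv2.inRange(h,lo,hi));
  File "h.py", line 17, in comp
    return P[np.hypot(*(P-C0).T)<mx]
                        ~^~~
ValueError: operands could not be broadcast together with shapes (0,) (2,)
```

```bash
sed -i 's/z)\[:2\] for a,b in zip(u,v)\])/z)[:2] for a,b in zip(u,v)]).reshape(-1,2)/' h.py; python3 - <<'E'
from h import *
for c in("scene","wrist"):
    f=grab(c);o=meas(f)
    for n in o: d=o[n]-C;print(c,n,np.hypot(*d).round(4),np.degrees(np.arctan2(d[1],d[0])).round(2))
cv2.imwrite("pics/w3.png",f["frame"][:,:,::-1])
E
```

```text
red 6 [0.5677 0.1161] [0.5665 0.1097] [0.5694 0.1233]
scene red 0.0782 104.03
red 261 [0.5668 0.116 ] [0.5621 0.1074] [0.5717 0.1247]
wrist red 0.0784 104.68
```

View pics/w3.png

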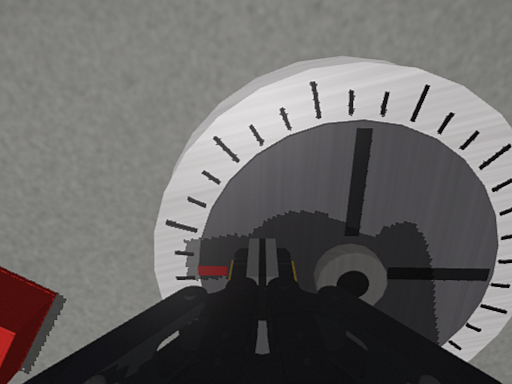

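The dial follows the push: the red line at (212,271) now reads about 104.6°. The goal is 209.4°, so I'll keep pushing.

>>> arm_command --rows '[{"fingers":-1,"x":-0.00533,"y":-0.0019,"z":0,"ax":0,"ay":0,"az":-6},{"fingers":-1,"x":-0.00533,"y":-0.0019,"z":0,"ax":0,"ay":0,"az":-6},{"fingers":-1,"x":-0.00533,"y":-0.0019,"z":0,"ax":0,"ay":0,"az":-6},{"fingers":-1,"x":-0.00533,"y":-0.0019,"z":0,"ax":0,"ay":0,"az":-6},{"fingers":-1,"x":-0.00533,"y":-0.0019,"z":0,"ax":0,"ay":0,"az":-6},{"fingers":-1,"x":-0.00533,"y":-0.0019,"z":0,"ax":0,"ay":0,"az":-6},{"fingers":-1,"x":-0.00533,"y":-0.0019,"z":0,"ax":0,"ay":0,"az":-6},{"fingers":-1,"x":-0.00533,"y":-0.0019,"z":0,"ax":0,"ay":0,"az":-6},{"fingers":-1,"x":0,"y":0,"z":0,"ax":0,"ay":0,"az":0}]'

```text
clock: 6.73
tcp_pos: [0.5511, 0.0804, 0.0886]
orientation: [-2.669, -1.657, -0.002]
contact_force: [0.8, 0.7, 1.3]
grip_width: 0.0
gripper_force: 0.4
```

```bash
python3 - <<'E'
from h import *
pol()
for c in("scene","wrist"):
    f=grab(c);o=meas(f)
    for n in o: d=o[n]-C;print(c,n,np.hypot(*d).round(4),np.degrees(np.arctan2(d[1],d[0])).round(2))
E
```

```text
6.7333 [0.5511 0.0804 0.0886] yaw 63.67 z [ 0.001  0.001 -1.   ] F [0.8 0.7 1.3] [ 0.19  0.56 -0.58  1.94  0.43  0.77 -1.09] 0.0
tool-frame offset from axis (d,-R): [ 0.0202 -0.0498]
red 9 [0.5197 0.0756] [0.5123 0.0713] [0.5264 0.079 ]
scene red 0.0758 152.17
red 257 [0.5169 0.0769] [0.5086 0.0706] [0.5252 0.0831]
wrist red 0.0789 152.29
```

>>> arm_command --rows '[{"fingers":-1,"x":-0.00533,"y":-0.0018,"z":0,"ax":0,"ay":0,"az":-6},{"fingers":-1,"x":-0.00533,"y":-0.0018,"z":0,"ax":0,"ay":0,"az":-6},{"fingers":-1,"x":-0.00533,"y":-0.0018,"z":0,"ax":0,"ay":0,"az":-6},{"fingers":-1,"x":-0.00533,"y":-0.0018,"z":0,"ax":0,"ay":0,"az":-6},{"fingers":-1,"x":-0.00533,"y":-0.0018,"z":0,"ax":0,"ay":0,"az":-6},{"fingers":-1,"x":-0.00533,"y":-0.0018,"z":0,"ax":0,"ay":0,"az":-6},{"fingers":-1,"x":-0.00533,"y":-0.0018,"z":0,"ax":0,"ay":0,"az":-6},{"fingers":-1,"x":-0.00533,"y":-0.0018,"z":0,"ax":0,"ay":0,"az":-6},{"fingers":-1,"x":0,"y":0,"z":0,"ax":0,"ay":0,"az":0}]'

```text
clock: 7.58
tcp_pos: [0.5322, 0.0406, 0.088]
orientation: [-1.765, -2.597, 0.001]
contact_force: [-1.4, 1.1, 1.8]
grip_width: -0.0
gripper_force: 0.7
```

```bash
python3 - <<'E'
from h import *
pol()
for c in("scene","wrist"):
    f=grab(c);o=meas(f)
    for n in o: d=o[n]-C;print(c,n,np.hypot(*d).round(4),np.degrees(np.arctan2(d[1],d[0])).round(2))
cv2.imwrite("pics/w4.png",f["frame"][:,:,::-1])
E
```

```text
7.5833 [0.5322 0.0406 0.088 ] yaw 111.61 z [-0.002  0.    -1.   ] F [-1.4  1.1  1.8] [ 0.41  0.59 -0.78  1.98  0.57  0.8  -0.32] -0.0
tool-frame offset from axis (d,-R): [ 0.0204 -0.0505]
red 276 [0.5118 0.0142] [0.503  0.0087] [0.5205 0.0197]
green 123 [ 0.4913 -0.0119] [ 0.4857 -0.0182] [ 0.5077 -0.0008]
wrist red 0.0793 -160.87
wrist green 0.1087 -151.35
```

View pics/w4.png

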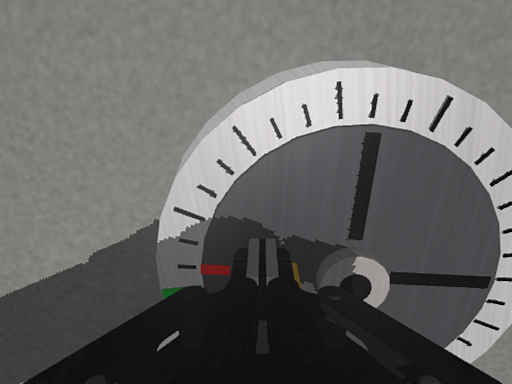

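The red line at (215,270) sits almost exactly at the tick one step (10°) before the green line at (170,293), which the gripper partly hides. I'll push 8° slowly, then back off to look.

>>> arm_command --rows '[{"fingers":-1,"x":-0.00175,"y":-0.0007,"z":0,"ax":0,"ay":0,"az":-2},{"fingers":-1,"x":-0.00175,"y":-0.0007,"z":0,"ax":0,"ay":0,"az":-2},{"fingers":-1,"x":-0.00175,"y":-0.0007,"z":0,"ax":0,"ay":0,"az":-2},{"fingers":-1,"x":-0.00175,"y":-0.0007,"z":0,"ax":0,"ay":0,"az":-2},{"fingers":-1,"x":0,"y":0,"z":0,"ax":0,"ay":0,"az":0},{"fingers":-1,"x":0,"y":0,"z":0,"ax":0,"ay":0,"az":0}]'

```text
clock: 8.18
tcp_pos: [0.5325, 0.0337, 0.0881]
orientation: [-1.584, -2.712, 0.001]
contact_force: [-2.3, 2.9, 0.1]
grip_width: 0.0002
gripper_force: 1.8
```

```bash
python3 - <<'E'
from h import *
pol()
for c in("scene","wrist"):
    f=grab(c);o=meas(f)
    for n in o: d=o[n]-C;print(c,n,np.hypot(*d).round(4),np.degrees(np.arctan2(d[1],d[0])).round(2))
E
```

```text
8.1833 [0.5325 0.0337 0.0881] yaw 119.42 z [-0.001  0.    -1.   ] F [-2.3  2.9  0.1] [ 0.45  0.6  -0.81  1.98  0.6   0.81 -0.19] 0.0002
tool-frame offset from axis (d,-R): [ 0.0209 -0.0504]
red 279 [0.5153 0.0051] [ 0.5066 -0.0013] [0.524  0.0113]
green 399 [ 0.4982 -0.0092] [ 0.4859 -0.0177] [ 0.5102 -0.0008]
wrist red 0.0796 -153.81
wrist green 0.1014 -150.82
```

>>> arm_command --rows '[{"fingers":-1,"x":0.01,"y":0,"z":0,"ax":0,"ay":0,"az":0},{"fingers":-1,"x":0.02,"y":0,"z":0,"ax":0,"ay":0,"az":0},{"fingers":-1,"x":0,"y":0,"z":-0.04,"ax":0,"ay":0,"az":0},{"fingers":-1,"x":0,"y":0,"z":-0.04,"ax":0,"ay":0,"az":0},{"fingers":-1,"x":0.04,"y":0,"z":-0.01,"ax":0,"ay":0,"az":0},{"fingers":-1,"x":0.04,"y":0,"z":-0.01,"ax":0,"ay":0,"az":0},{"fingers":-1,"x":0,"y":0,"z":0,"ax":0,"ay":0,"az":0}]'

```text
clock: 8.87
tcp_pos: [0.4765, 0.1362, 0.1916]
orientation: [1.569, 2.719, 0.008]
contact_force: [0.3, 1.2, 0.1]
grip_width: 0.0001
gripper_force: 0.0
```

```bash
python3 - <<'E'
from h import *
pol()
for c in("scene","wrist"):
    f=grab(c);o=meas(f)
    for n in o: d=o[n]-C;print(c,n,np.hypot(*d).round(4),np.degrees(np.arctan2(d[1],d[0])).round(2))
cv2.imwrite("pics/w5.png",f["frame"][:,:,::-1]);np.savez("w.npz",**f)
E
```

```text
8.8667 [0.4765 0.1362 0.1916] yaw 120.04 z [ 0.005  0.003 -1.   ] F [0.3 1.2 0.1] [ 0.39  0.41 -0.97  1.99  0.42  0.95 -0.26] 0.0001
tool-frame offset from axis (d,-R): [ 0.1383 -0.0473]
red 1 [0.5125 0.0044] [0.5125 0.0044] [0.5125 0.0044]
green 13 [ 0.4968 -0.01  ] [ 0.487  -0.0162] [ 0.5066 -0.0038]
yellow 47 [0.5438 0.0194] [0.5269 0.0086] [0.5594 0.0301]
scene red 0.0824 -154.23
scene green 0.1029 -150.82
scene yellow 0.0477 -154.16
yellow 112 [0.5433 0.0182] [0.5366 0.0106] [0.5505 0.0255]
wrist yellow 0.0487 -153.18
```

View pics/w5.png

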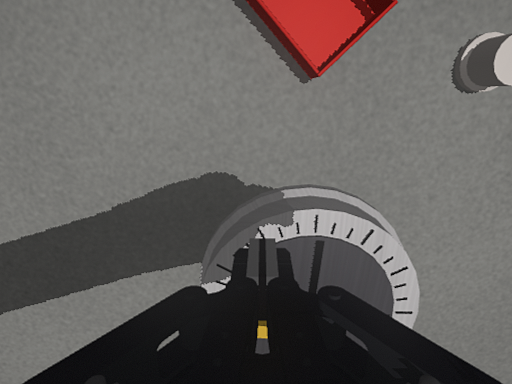

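The gripper hides the dial in this view, but the bin and plug stand untouched. The close view in the pushing pose had both lines in full: red at −153.8° and green at −150.8°, so 3.0° are left. I'll go back the same way and push that much.

>>> arm_command --rows '[{"fingers":-1,"x":-0.04,"y":0,"z":0.01,"ax":0,"ay":0,"az":0},{"fingers":-1,"x":-0.04,"y":0,"z":0.01,"ax":0,"ay":0,"az":0},{"fingers":-1,"x":0,"y":0,"z":0.04,"ax":0,"ay":0,"az":0},{"fingers":-1,"x":0,"y":0,"z":0.04,"ax":0,"ay":0,"az":0},{"fingers":-1,"x":-0.02,"y":0,"z":0,"ax":0,"ay":0,"az":0},{"fingers":-1,"x":-0.006,"y":0,"z":0,"ax":0,"ay":0,"az":0},{"fingers":-1,"x":-0.004,"y":0,"z":0,"ax":0,"ay":0,"az":0},{"fingers":-1,"x":-0.00175,"y":-0.0007,"z":0,"ax":0,"ay":0,"az":-2},{"fingers":-1,"x":0,"y":0,"z":0,"ax":0,"ay":0,"az":0},{"fingers":-1,"x":0,"y":0,"z":0,"ax":0,"ay":0,"az":0}]'

```text
clock: 9.8
tcp_pos: [0.534, 0.0313, 0.0892]
orientation: [1.534, 2.74, 0.001]
contact_force: [-1.5, 1.0, -0.6]
grip_width: -0.0001
gripper_force: 0.5
```

```bash
python3 - <<'E'
from h import *
pol()
f=grab("wrist");o=meas(f)
for n in o: d=o[n]-C;print(n,np.hypot(*d).round(4),np.degrees(np.arctan2(d[1],d[0])).round(2))
E
```

```text
9.8 [0.534  0.0313 0.0892] yaw 121.52 z [ 0.002 -0.    -1.   ] F [-1.5  1.  -0.6] [ 0.46  0.6  -0.82  1.98  0.61  0.82 -0.15] -0.0001
tool-frame offset from axis (d,-R): [ 0.02   -0.0496]
red 270 [0.5174 0.0013] [ 0.509  -0.0053] [0.526  0.0076]
green 392 [ 0.4979 -0.0094] [ 0.486 -0.018] [ 0.51   -0.0008]
red 0.0795 -150.71
green 0.1017 -150.8
```

>>> arm_command --rows '[{"fingers":-1,"x":0.005,"y":0,"z":0,"ax":0,"ay":0,"az":0},{"fingers":-1,"x":0.015,"y":0,"z":0,"ax":0,"ay":0,"az":0},{"fingers":-1,"x":0,"y":0,"z":-0.04,"ax":0,"ay":0,"az":0},{"fingers":-1,"x":0,"y":0,"z":-0.04,"ax":0,"ay":0,"az":0},{"fingers":-1,"x":0,"y":0,"z":-0.04,"ax":0,"ay":0,"az":0},{"fingers":-1,"x":0.03,"y":-0.02,"z":-0.01,"ax":0,"ay":0,"az":0},{"fingers":-1,"x":0.03,"y":-0.02,"z":-0.01,"ax":0,"ay":0,"az":0},{"fingers":-1,"x":0.03,"y":-0.02,"z":-0.01,"ax":0,"ay":0,"az":0},{"fingers":-1,"x":0.03,"y":0,"z":0,"ax":0,"ay":0,"az":0},{"fingers":-1,"x":0.03,"y":0,"z":0,"ax":0,"ay":0,"az":0}]'

```text
clock: 10.68
tcp_pos: [0.3922, 0.1449, 0.2392]
orientation: [1.533, 2.737, -0.001]
contact_force: [1.0, 0.9, 0.5]
grip_width: 0.0001
gripper_force: 0.0
```

>>> arm_command --rows '[{"fingers":-1,"x":0.03,"y":0,"z":0,"ax":0,"ay":0,"az":0},{"fingers":-1,"x":0.03,"y":0,"z":0,"ax":0,"ay":0,"az":0},{"fingers":-1,"x":0,"y":0,"z":0,"ax":0,"ay":0,"az":0},{"fingers":-1,"x":0,"y":0,"z":0,"ax":0,"ay":0,"az":0}]'

```text
clock: 11.02
tcp_pos: [0.3611, 0.1971, 0.2389]
orientation: [1.526, 2.743, 0.001]
contact_force: [0.6, -0.1, -0.4]
grip_width: 0.0002
gripper_force: 0.0
```

```bash
python3 - <<'E'
from h import *
pol()
for c in("scene","top"):
    f=grab(c);o=meas(f)
    for n in o: d=o[n]-C;print(c,n,np.hypot(*d).round(4),np.degrees(np.arctan2(d[1],d[0])).round(2))
    if c=="scene": a=f["frame"][140:290,150:350]
    else: b=f["frame"][90:240,130:330]
cv2.imwrite("pics/e.png",cv2.resize(np.hstack([a,b])[:,:,::-1],None,fx=2,fy=2,interpolation=2))
E
```

```text
11.0167 [0.3611 0.1971 0.2389] yaw 121.83 z [ 0.002 -0.001 -1.   ] F [ 0.6 -0.1 -0.4] [ 0.43  0.19 -1.16  2.1   0.21  0.97 -0.29] 0.0002
tool-frame offset from axis (d,-R): [ 0.2523 -0.1089]
red 2 [0.5138 0.001 ] [ 0.5126 -0.0009] [0.5149 0.0029]
green 13 [ 0.4968 -0.01  ] [ 0.487  -0.0162] [ 0.5066 -0.0038]
yellow 46 [0.5449 0.0167] [0.5271 0.0034] [0.5618 0.0301]
scene red 0.0828 -151.74
scene green 0.1029 -150.82
scene yellow 0.048 -150.7
red 14 [0.5187 0.0016] [ 0.5126 -0.0044] [0.524  0.0065]
green 18 [ 0.4994 -0.0093] [ 0.4901 -0.0177] [ 0.5101 -0.0015]
yellow 75 [0.5438 0.0158] [0.5263 0.0034] [0.5619 0.0299]
top red 0.0782 -150.43
top green 0.1003 -150.45
top yellow 0.0494 -150.32
```

View pics/e.png

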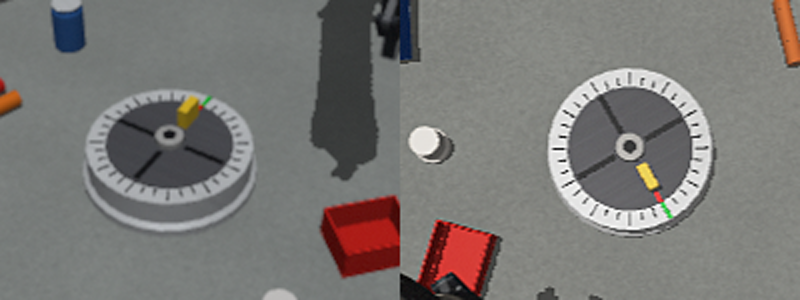

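Both views show the tab, the red line and the green line on one radius: (658,197) to (668,211) in the right half. The top camera reads red at −150.43° and green at −150.45°. The bin, plug and can are where they were, and the gripper is well above the bench.

```bash
python3 -c "
from h import *
print(r.hand_in())"
```

```text
the job is handed in; nothing more can be done
None
```

The dial is set: I pushed it counter-clockwise from the tab's clockwise side only, the red line meets the green one to within about 0.1° in the last top-camera view, the bin, plug and can were left alone, and the arm finished clear at 11 s.

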